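# Lock the tapping head onto the cold-brew keg

### The job

Tap the cold-brew keg: set the tapping head upright on the keg's neck, slide it round clockwise under light pressure until you feel its two lugs drop into the slots, push it down against the sprung valve and turn it on clockwise, against the rising resistance of the seal, until its hose barb points straight out over the red mark on the keg. Feel your way gently and force nothing; then let go, leaving the head locked upright, and do not disturb the cup, the sugar dish or the salt shaker.

Things in the scene. Friction and masses are not known exactly. Their poses are not given: they have to be found in the camera images.
- tap_head: Loose tapping head, 90 mm high, 0.28 to 0.46 kg, upright on the counter. Origin: centre of its underside, z up; its brass hose barb points to -x. From below: steel nose with two lugs, 52 mm diameter (46 at the end, a 4.5 mm taper); steel shoulder, 78 mm diameter, underside at 22.5 mm; brass body with the barb, all below 47 mm; steel hexagon to grip; black cap.
- hexagon (a point): middle of the head's steel hexagon, on the axis, 68 mm above its underside; 44 mm across flats, from 53 to 81 mm high; flats face the head's +x and -x and every 60 deg from there. Grip across two flats at this height.
- lugs (a point): on the head's axis, 10 mm above its underside, between the two lugs, which point to +x and -x (one is straight below the barb): 7 mm wide, tips 32.5 mm from the axis, flat below (at 6.5 mm), round on top (at 13.5 mm)
- barb_tip (a point): outer end of the hose barb, 63 mm from the head's axis towards its -x, 38.5 mm above its underside
- keg: Steel keg, 140 mm diameter, black rubber rings, clipped to a steel stand of 168 mm diameter; it does not move. Origin: centre of the stand's underside, z up, -x points to the red mark. Its open neck has a brass lip with two slots. Neck, lip and lugs may take up to 60 N, knocks included: touch down at 15 mm/s or slower, search with 5 to 12 N.
- neck (a point): Centre of the neck's rim, 150 mm up. Lip: flush with it, bore 54 mm (1 mm play round the nose: yield to side forces), two oppopoint slots 9.4 mm wide (lug has about 2 deg play). Slot angle differs from keg to keg, no pose tells it: lugs drop in where the barb stands 20 to 80 deg counter-clockwise (from above) of the mark. Till then they ride on the lip, underside 17.5 mm over the neck's floor.
- neck_floor (a point): Floor of the neck, on the axis, 126 mm up. With its underside 4.5 mm or less over this floor the head can be turned clockwise: the lips' sloping undersides draw it down 0.03 mm per degree and friction keeps it locked when let go, underside then 2 to 4.5 mm over the floor. A dead stop comes about 90 deg past the slot, beyond the mark.
- valve_rest (a point): top of the sprung valve plate at rest, in the neck, 9 mm over its floor; it pushes the nose up with 3 N plus 0.7 N per mm
- seal_rest (a point): top of the black rubber seal ring on the neck's rim (69 to 78 mm diameter), 2.5 mm above the rim; gives 6 N per mm; the head's shoulder meets it after about 15 deg of turning, and turning gets stiffer from there on
- mark (a point): top of the small red mark on the keg's upper rubber ring, 63 mm from the keg's axis towards its -x, 121 mm up; the barb's tip is straight above it when the head is rightly turned
- cup_a: large white coffee cup behind the keg, 106 x 136 x 63 mm, origin at its underside; leave alone
- sugar_dish: little glass dish of lump sugar, 74 mm diameter, 30 mm high, origin at its underside; leave alone
- salt_shaker: salt shaker, 39 mm diameter, 76 mm high, origin at its underside; leave alone
Mind the look-alikes: they are no part of the job. What is shaped like the tap_head but orange or turquoise is not meant.

How it is judged:
By the outcome, as a careful person would: the job done as asked, in the order asked, and still so for the second after the job is handed in, with the robot touching nothing.
It also fails if it takes over 58 s, if anything falls off the work surface, if the arm or the gripper's body presses on something with over 40 N, if the wrist force passes 120 N, or if a joint passes its speed limit or range.

### The arm

A 6-joint arm with a two-finger parallel gripper is mounted at the origin on a cart in front of the work surface, level with it; the furniture and walls round the work are solid. World frame = base frame: x ahead of the robot, y to its left, z up, the work surface at z = 0. Lengths are in m, angles in rad, forces in N, time in s.
With the tool pointing down it reaches from about 0.35 to 0.85 m from the base axis. Payload 8.1 kg.
Tool frame: the origin (TCP) lies at the very end of the fingers, on their centre line; the grasp point (between the pads) lies 19 mm behind it; z points along the fingers, y is the line along which they close (so a half turn about z gives the same grasp; the last joint's range is limited). The gripper opens to 93 mm and grips with 3 to 60 N. Pads are 15 mm wide; open, the fingers measure 128 mm over their backs; the gripper's body (75 mm by 188 mm) begins 65 mm behind the grasp point.
Start: joints at [-1.25, 0.13, 1.488, -0, 1.523, -0.085], TCP at [0.237, -0.551, 0.219] pointing down, gripper open.
Joint ranges: [-2.96, 2.96], [-0.89, 2.26], [0.02, 2.5], [-1.34, 4.48], [0, 2.73], [-2.66, 2.66]. Speed limits (rad/s): [2.39, 2.39, 2.79, 3.14, 3.14, 3.14].

### API

Orientations are given as a rotation vector (axis times angle).
In Python, from station import ctrl gives the robot as it stands.
- The arm moves only by the tool send_rows, never from a script. Its argument "increments" is a list that holds one entry, the list of rows, each a list of 5 numbers: the opening, from -1 (shut) to 1 (fully open), then the shift along the tool's x, y, z in parts of the range, where 1.0 means 0.75 m, then the turn about the tool's z in a scale on which 1.0 is 180 degrees. A call has 1 to 10 rows; each row is the pose to reach, as a shift and turn from the pose commanded when the call began, along the tool's axes at that moment; what a row does not reach only later rows make up. A row lasts 1/8 s, in which the tool goes at most 62.5 mm and 10.7 degrees, less where a joint would pass 70% of its speed; a pose out of reach is approached as far as the arm can. No shift or turn number may pass 1 either way. A call with a gripper value outside its range is refused whole. The fingers move at their own pace and stop on an object; the grip force is fixed at half the most. Time passes only in rows, so rows that repeat a pose let the fingers close. It gives the time, the measured TCP pose, the force, the opening and the grip force at its end, in the units of the state.
- ctrl.state(): the state, without advancing time (a new reading comes with each control period).
- ctrl.grab_frame(name): name is "scene" or "side" or "wrist"; returns the picture (400x640x3 uint8, red, green, blue); there is no depth.
- ctrl.camera_info(name): a dict with "intrinsics" (3x3 intrinsics, pixels), "position" and "attitude" of the camera in the world; the wrist camera has in their place "T_tool_cam" (4x4, takes a point from camera to tool coordinates, whose origin is the TCP and whose axes are the flange's). Camera axes: x right, y down, z forward; pixel columns grow to the right and rows downward; lengths in m; the calibration is good to about 2 mm. A picture is of the moment at which its call begins: read the wrist's pose just before it. camera_info takes no time and is no camera call.
- ctrl.close_job(): hands the job in; it is judged then, once.
The state is a dict: "time_s": time; "joints": joint angles; "joint_vel": joint speeds; "effort": joint torques, N m; "tcp_pos": TCP position; "ee_rot": TCP orientation; "wrist_force": force on the tool from outside, world axes, zero at the start; "ft_torque": the same for the moment, N m; "finger_gap": finger opening in m; "finger_force": force on a finger pad.
Only numpy, scipy, OpenCV 4.12 (cv2) and the standard library are available. Lean on these libraries where they do the work, as an engineer would, in place of code of your own. Each camera call takes 0.05 s, during which the arm holds its last target. There are 200 camera calls.

## Working session

There is one attempt and no reset: what is moved stays moved. The work goes in short steps, Python scripts to look and compute and a tool call to move; the robot and the scene stay as the last step left them, time stands still between calls to the robot, and variables do not carry over. Pictures are saved under pics/ and viewed, at most 10 in all, crops included, and the job is handed in when it is done.

Besides the shell and the picture viewer there is one more tool, called after "Emit:" as name([rows], argument=value, ...), one row to a line, values as JSON. send_rows: Moves the arm, as the interface text tells. Its arguments: {"type":"object","properties":{"increments":{"type":"array"}},"required":["increments"]}

```bash
mkdir -p pics; python3 - <<'E'
from station import ctrl
import cv2,numpy as np
for n in ("scene","side"):
    f=ctrl.grab_frame(n); cv2.imwrite(f"pics/{n}0.png",f[:,:,::-1])
    print(n,ctrl.camera_info(n))
print(ctrl.camera_info("wrist")); s=ctrl.state(); print(s)
E
```

```text
scene {'intrinsics': array([[516.6270964 ,   0.        , 321.74580636],
       [  0.        , 516.6270964 , 195.86116249],
       [  0.        ,   0.        ,   1.        ]]), 'position': array([0.01244012, 0.83292596, 0.8592545 ]), 'attitude': array([-0.62004962,  2.4766773 , -1.34157809])}
side {'intrinsics': array([[501.16560243,   0.        , 322.83430647],
       [  0.        , 501.16560243, 198.47104286],
       [  0.        ,   0.        ,   1.        ]]), 'position': array([ 0.4667428 , -1.3162492 ,  0.78612123]), 'attitude': array([-2.10912227,  0.10523612, -0.06263687])}
{'intrinsics': array([[340.05523034,   0.        , 316.64030542],
       [  0.        , 340.05523034, 198.32996886],
       [  0.        ,   0.        ,   1.        ]]), 'T_tool_cam': array([[ 6.53423474e-05, -9.71252092e-01, -2.38053291e-01,
         6.54749759e-02],
       [ 9.99999401e-01, -1.96732843e-04,  1.07715164e-03,
        -1.71074009e-04],
       [-1.09301868e-03, -2.38053219e-01,  9.71251497e-01,
        -1.66072163e-01],
       [ 0.00000000e+00,  0.00000000e+00,  0.00000000e+00,
         1.00000000e+00]])}
{'time_s': 0.1, 'joints': array([-1.25042226e+00,  1.31083320e-01,  1.48917815e+00, -4.27612150e-05,
        1.52298252e+00, -8.53861282e-02]), 'joint_vel': array([ 0.00032015, -0.00163022, -0.00250708, -0.0012016 , -0.00162118,
       -0.00182845]), 'effort': array([ 1.84993034e-03, -5.61338174e+01, -4.93097162e+01,  7.70685403e-02,
        2.89735536e-02, -7.73897955e-05]), 'tcp_pos': array([ 0.2366817 , -0.55078757,  0.21768946]), 'ee_rot': array([-3.07555752e+00, -6.32677002e-01,  3.70502737e-04]), 'wrist_force': array([ 0.59809845, -0.33985542,  0.14924912]), 'ft_torque': array([ 0.01129883,  0.06449842, -0.00658718]), 'finger_force': 0.0, 'finger_gap': 0.09309471060161777}
```

View pics/scene0.png

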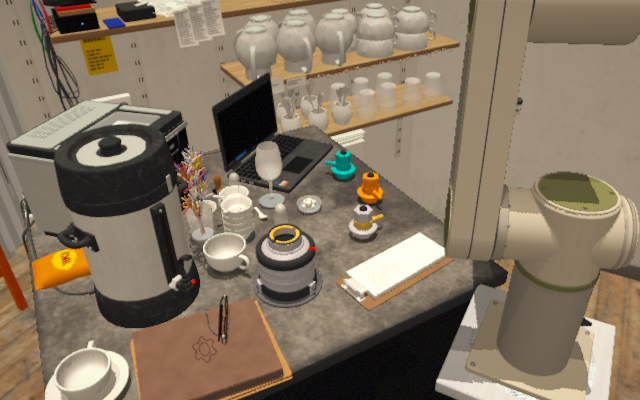

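View pics/side0.png

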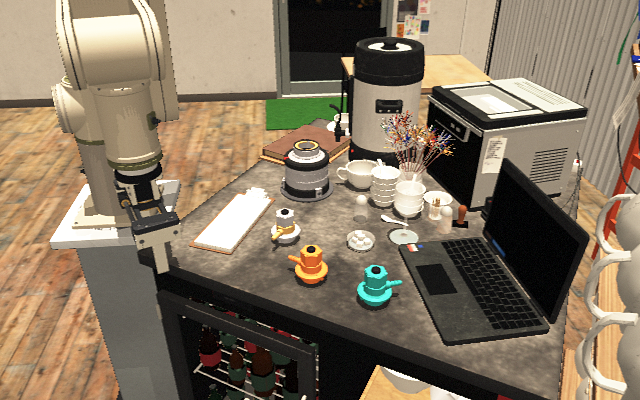

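Scene: steel/brass head at about (363,222) with its barb to the right, and the keg at (287,262) with the red mark at (312,249). Side: head at (285,225), keg at (306,170). I'll enlarge both.

```bash
python3 - <<'E'
import cv2,numpy as np
a=cv2.imread("pics/scene0.png");b=cv2.imread("pics/side0.png")
def c(im,x,y,w,h):return cv2.resize(im[y:y+h,x:x+w],(400,300),interpolation=cv2.INTER_CUBIC)
# scale: head 5x (80x60), keg 4x (100x75)
cv2.imwrite("pics/m1.png",np.vstack([np.hstack([c(a,325,190,80,60),c(a,237,215,100,75)]),np.hstack([c(b,245,195,80,60),c(b,256,130,100,75)])]))
E
```

```text
(no output)
```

View pics/m1.png

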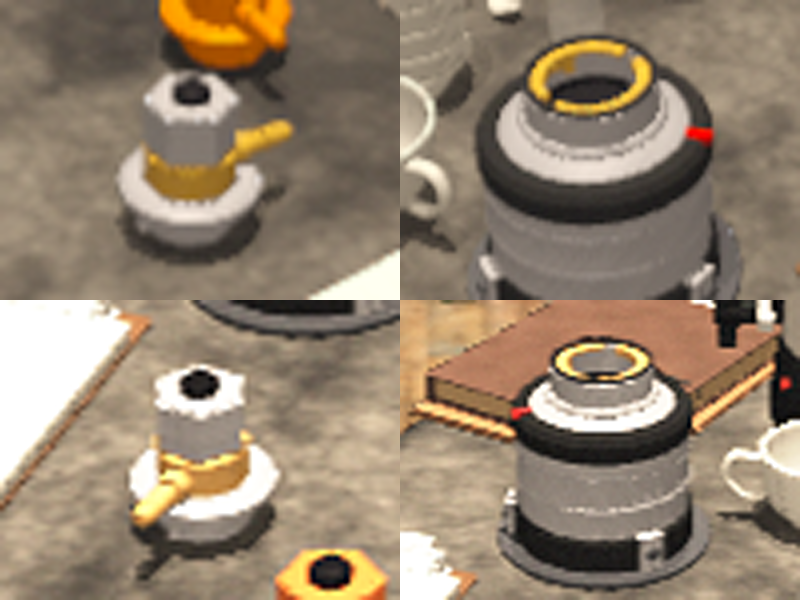

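Crops: head's cap centre at scene (363.6,207.6) and side (284.8,211.8); keg rim centre at scene (284.8,234) and side (306.4,145.3); mark at scene (312,248.5) and side (286,158).

```bash
cat > h.py <<'E'
from station import ctrl
import cv2,numpy as np
from scipy.spatial.transform import Rotation as R
def ray(n,uv,st=None):
    c=ctrl.camera_info(n)
    if n=="wrist":
        T=np.eye(4);T[:3,:3]=R.from_rotvec(st["ee_rot"]).as_matrix();T[:3,3]=st["tcp_pos"];T=T@c["T_tool_cam"]
        Rm,p=T[:3,:3],T[:3,3]
    else:
        Rm,p=R.from_rotvec(c["attitude"]).as_matrix(),c["position"]
    d=Rm@np.linalg.inv(c["intrinsics"])@[*uv,1]
    return p,d/np.linalg.norm(d)
def tri(rays):
    A=sum(np.eye(3)-np.outer(d,d) for p,d in rays);b=sum((np.eye(3)-np.outer(d,d))@p for p,d in rays)
    x=np.linalg.solve(A,b);return x,[np.linalg.norm(np.cross(x-p,d))*1000 for p,d in rays]
def atz(r,z):
    p,d=r;return p+d*(z-p[2])/d[2]
E
python3 - <<'E'
from h import *
P={"cap":((363.6,207.6),(284.8,211.8)),"barb":((382.5,216),(274,238)),"rim":((284.8,234),(306.4,145.3)),"mark":((312,248.5),(286.2,158))}
for k,(a,b) in P.items(): print(k,tri([ray("scene",a),ray("side",b)]))
s=ctrl.state();M=R.from_rotvec(s["ee_rot"]).as_matrix();print(M.round(3))
E
```

```text
cap (array([ 0.4798497, -0.2120626,  0.0852465]), [np.float64(0.9111603859984861), np.float64(0.911160385998372)])
barb (array([ 0.44670135, -0.26163794,  0.03837206]), [np.float64(3.069768275438906), np.float64(3.069768275439094)])
rim (array([0.55642685, 0.05271429, 0.14895537]), [np.float64(0.9793916811718639), np.float64(0.9793916811715752)])
mark (array([0.49458759, 0.03682592, 0.11769469]), [np.float64(0.48736752850020804), np.float64(0.48736752850010956)])
[[ 0.919  0.395 -0.001]
 [ 0.395 -0.919  0.002]
 [ 0.    -0.002 -1.   ]]
```

The manual's scale: shifts go in shares of 0.75 m and turns go in shares of 180 degrees. Converting my numbers, 35.7 cm / 75 = 0.476, 27 cm / 75 = 0.36.

Emit:
send_rows([
  [[1, 0.12, -0.072, 0, 0], [1, 0.24, -0.144, 0, 0], [1, 0.36, -0.216, 0, 0], [1, 0.476, -0.2867, 0, 0], [1, 0.476, -0.2867, 0, 0], [1, 0.476, -0.2867, 0, 0], [1, 0.476, -0.2867, 0, 0], [1, 0.476, -0.2867, 0, 0]],
])

```text
time_s: 1.1
tcp_pos: [0.4811, -0.2102, 0.2182]
ee_rot: [-3.075, -0.639, 0.0]
wrist_force: [-0.2, 0.1, 0.2]
finger_gap: 0.0929
finger_force: 0.0
```

```bash
python3 - <<'E'
from h import *
s=ctrl.state(); f=ctrl.grab_frame("wrist"); print(s["time_s"],s["tcp_pos"],s["ee_rot"])
np.savez("s1.npz",**{k:s[k] for k in("tcp_pos","ee_rot")})
cv2.imwrite("pics/w1.png",cv2.resize(f[:,:,::-1],(800,500),interpolation=cv2.INTER_CUBIC))
E
```

```text
1.1 [ 0.48106264 -0.21019845  0.21816963] [-3.07485035e+00 -6.39392019e-01  3.74014803e-04]
```

View pics/w1.png

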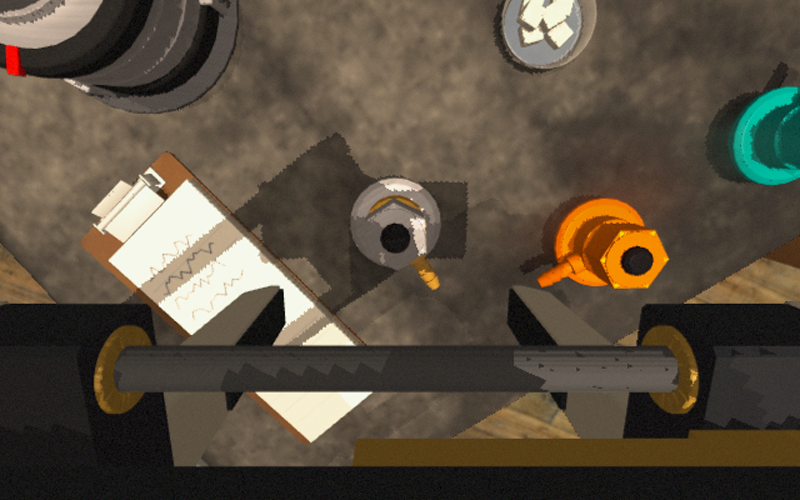

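Wrist view: cap at (396,239) and barb tip at (433,285) in the 800x500 picture; the orange look-alike is at (635,260).

```bash
python3 - <<'E'
from h import *
s=dict(np.load("s1.npz"))
rc=ray("wrist",(396/1.25,239/1.25),s);rb=ray("wrist",(432/1.25,284/1.25),s)
c,e=tri([ray("scene",(363.6,207.6)),ray("side",(284.8,211.8)),rc]);print(c,e)
b,e2=tri([ray("scene",(382.5,216)),ray("side",(274,238)),rb]);print(b,e2)
c9=atz(rc,.09);b9=atz(rb,.0385);print(c9,b9,b9-c9,np.linalg.norm((b9-c9)[:2]),np.degrees(np.arctan2(*(b9-c9)[1::-1])))
print("shoulder", atz(ray("wrist",(395/1.25,223/1.25),s),.025))
print("orange cap",atz(ray("wrist",(637/1.25,260/1.25),s),.09), "mark",atz(ray("wrist",(14/1.25,60/1.25),s),.121))
E
```

```text
[ 0.47984537 -0.21135259  0.08517797] [np.float64(1.1326560303349102), np.float64(0.8604635383613769), np.float64(0.5329581447676148)]
[ 0.446505   -0.2601525   0.03819512] [np.float64(3.2903275572537574), np.float64(3.106184751233516), np.float64(1.0866258888117446)]
[ 0.48099955 -0.21040976  0.09      ] [ 0.44660037 -0.25897578  0.0385    ] [-0.03439919 -0.04856602 -0.0515    ] 0.059514385496170275 -125.30984382748731
shoulder [ 0.48027081 -0.2098305   0.025     ]
orange cap [ 0.53580521 -0.37520437  0.09      ] mark [0.49644859 0.03594673 0.121     ]
```

To row units: -21.1 cm / 75 = -0.2813, 15.4 cm / 75 = 0.2053.

Emit:
send_rows([
  [[1, 0.0667, -0.08, 0, 0], [1, 0.1333, -0.16, 0, 0], [1, 0.2053, -0.2813, 0, 0], [1, 0.2053, -0.2813, 0, 0], [1, 0.2053, -0.2813, 0, 0], [1, 0.2053, -0.2813, 0, 0], [1, 0.2053, -0.2813, 0, 0]],
])

```text
time_s: 2.02
tcp_pos: [0.5381, 0.0399, 0.2185]
ee_rot: [3.077, 0.63, -0.001]
wrist_force: [-0.3, -0.0, 1.9]
finger_gap: 0.0932
finger_force: 0.0
```

```bash
python3 - <<'E'
from h import *
s=ctrl.state(); f=ctrl.grab_frame("wrist"); print(s["time_s"],s["tcp_pos"],s["ee_rot"])
np.savez("s2.npz",**{k:s[k] for k in("tcp_pos","ee_rot")})
cv2.imwrite("pics/w2.png",cv2.resize(f[80:280,190:440,::-1],(750,600),interpolation=cv2.INTER_CUBIC))
E
```

```text
2.025 [0.53808693 0.03985632 0.21845293] [ 3.07723492e+00  6.29875315e-01 -8.20738909e-04]
```

View pics/w2.png

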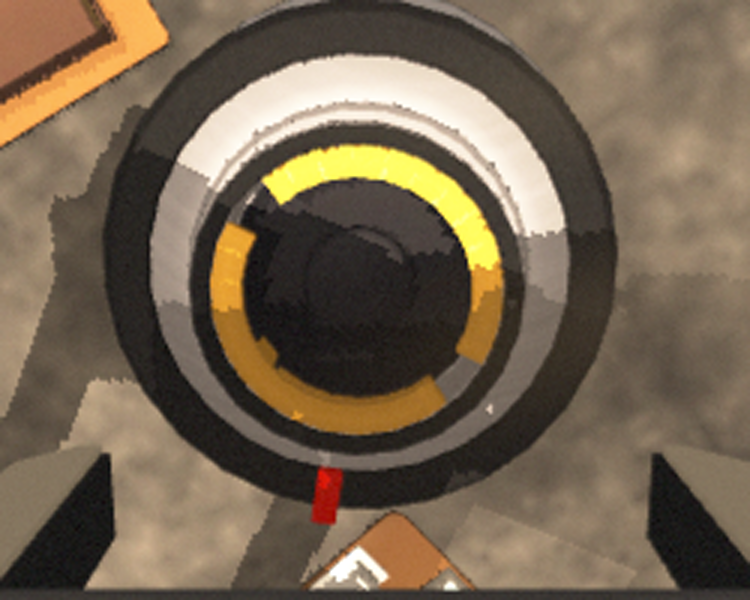

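Wrist view of the keg: lip centre at (356,288) in the crop, slots at (257,214) and (462,376), mark at (327,487).

```bash
python3 - <<'E'
from h import *
s=dict(np.load("s2.npz"))
g=lambda u,v,z: atz(ray("wrist",(190+u/3,80+v/3),s),z)
c=g(356,288,.15);m=g(328,485,.121);print(c,g(357.5,288.5,.1525),m)
an=lambda d:np.degrees(np.arctan2(d[1],d[0]))%360
r=lambda u,v:ray("wrist",(190+u/3,80+v/3),s)
ct,e=tri([ray("scene",(284.8,234)),ray("side",(306.4,145.3)),r(356,288)]);print("tri rim",ct,e)
mt,e=tri([ray("scene",(312,248.5)),ray("side",(286.2,158)),r(328,485)]);print("tri mark",mt,e)
print("mark ang",an(m-c),np.linalg.norm((m-c)[:2]),an(mt-ct))
for p in[(257,214),(262,192),(237,228),(460,377),(472,362),(441,395),(489,365),(447,404)]:
  d=g(*p,.15)-c;print(p,an(d),np.linalg.norm(d))
E
```

```text
[0.55803334 0.05430961 0.15      ] [0.55849072 0.05406942 0.1525    ] [0.49951534 0.03869546 0.121     ]
tri rim [0.55686531 0.05352239 0.14874099] [np.float64(1.6159546290006086), np.float64(0.5742144219288747), np.float64(1.1805190625692503)]
tri mark [0.49569378 0.03743652 0.11691943] [np.float64(1.714606699472719), np.float64(0.9092485185182302), np.float64(2.275617527227875)]
mark ang 194.9399653963419 0.06056532682617809 194.73313156095293
(257, 214) 75.86808988857688 0.02835166396826243
(262, 192) 66.98069159165446 0.030721803660096754
(237, 228) 85.9949421425081 0.030617278694120804
(460, 377) 252.05884793794024 0.032673850080660795
(472, 362) 260.1512828336223 0.032673424170683724
(441, 395) 241.0262307641611 0.0328457847921217
(489, 365) 262.6446181653251 0.03650615576682429
(447, 404) 240.6757453901197 0.0355184942946913
```

To row units: 20.8 cm / 75 = 0.2773, -15.1 cm / 75 = -0.2013, -0.03 rad / 3.1416 = -0.0095.

Emit:
send_rows([
  [[1, -0.0667, 0.0933, 0, -0.0095], [1, -0.1333, 0.1867, 0, -0.0095], [1, -0.2013, 0.2773, 0, -0.0095], [1, -0.2013, 0.2773, 0, -0.0095], [1, -0.2013, 0.2773, 0.04, -0.0095], [1, -0.2013, 0.2773, 0.0933, -0.0095], [1, -0.2013, 0.2773, 0.1467, -0.0095], [1, -0.2013, 0.2773, 0.1867, -0.0095], [1, -0.2013, 0.2773, 0.1867, -0.0095]],
])

```text
time_s: 3.2
tcp_pos: [0.4787, -0.209, 0.076]
ee_rot: [-3.064, -0.675, 0.007]
wrist_force: [-0.6, 0.4, 0.8]
finger_gap: 0.0929
finger_force: 0.0
```

To row units: 2.6 cm / 75 = 0.0347, 1.3 cm / 75 = 0.0173.

Emit:
send_rows([
  [[1, 0.0013, 0.0027, 0.0173, 0], [1, 0.0013, 0.0027, 0.0347, 0], [1, 0.0013, 0.0027, 0.0347, 0], [-1, 0.0013, 0.0027, 0.0347, 0], [-1, 0.0013, 0.0027, 0.0347, 0], [-1, 0.0013, 0.0027, 0.0347, 0], [-1, 0.0013, 0.0027, 0.0347, 0], [-1, 0.0013, 0.0027, 0.0347, 0]],
])

```text
time_s: 4.2
tcp_pos: [0.4833, -0.2102, 0.0527]
ee_rot: [-3.067, -0.679, -0.0]
wrist_force: [-0.1, 2.2, 0.8]
finger_gap: 0.0475
finger_force: 1.0
```

Emit:
send_rows([
  [[-1, 0, 0, 0, 0], [-1, 0, 0, 0, 0], [-1, 0, 0, 0, 0], [-1, 0, 0, 0, 0]],
])

```text
time_s: 4.7
tcp_pos: [0.4833, -0.2101, 0.0526]
ee_rot: [-3.067, -0.679, 0.0]
wrist_force: [-0.7, 0.5, 0.5]
finger_gap: 0.0445
finger_force: 29.9
```

To row units: -19 cm / 75 = -0.2533, -15 cm / 75 = -0.2.

Emit:
send_rows([
  [[-1, 0, 0, -0.02, 0], [-1, 0, 0, -0.0667, 0], [-1, 0, 0, -0.1333, 0], [-1, 0, 0, -0.2, 0], [-1, 0, 0, -0.2533, 0], [-1, 0, 0, -0.2533, 0], [-1, 0, 0, -0.2533, 0]],
])

```text
time_s: 5.58
tcp_pos: [0.4828, -0.21, 0.2415]
ee_rot: [-3.066, -0.679, 0.002]
wrist_force: [-0.0, 0.4, -3.7]
finger_gap: 0.0439
finger_force: 29.9
```

To row units: -20.9 cm / 75 = -0.2787, 18.1 cm / 75 = 0.2413, -0.576 rad / 3.1416 = -0.1833.

Emit:
send_rows([
  [[-1, 0.04, -0.0467, 0, -0.0318], [-1, 0.0933, -0.1067, 0, -0.0637], [-1, 0.1467, -0.1733, 0, -0.1114], [-1, 0.2, -0.2333, 0, -0.1528], [-1, 0.2413, -0.2787, 0, -0.1833], [-1, 0.2413, -0.2787, 0, -0.1833], [-1, 0.2413, -0.2787, 0, -0.1833], [-1, 0.2413, -0.2787, 0, -0.1833], [-1, 0.2413, -0.2787, 0, -0.1833]],
])

```text
time_s: 6.7
tcp_pos: [0.559, 0.0545, 0.2425]
ee_rot: [-2.75, -1.52, 0.0]
wrist_force: [-0.1, 0.1, -2.1]
finger_gap: 0.044
finger_force: 30.0
```

```bash
python3 - <<'E'
from h import *
s=ctrl.state(); f=ctrl.grab_frame("wrist"); a=ctrl.grab_frame("scene");b=ctrl.grab_frame("side");print(s["time_s"],s["tcp_pos"],s["ee_rot"],s["wrist_force"],s["finger_gap"],s["finger_force"])
np.savez("s3.npz",**{k:s[k] for k in("tcp_pos","ee_rot")})
cv2.imwrite("pics/sc3.png",a[:,:,::-1]);cv2.imwrite("pics/sd3.png",b[:,:,::-1])
r=lambda im,sz:cv2.resize(im[:,:,::-1],sz,interpolation=cv2.INTER_CUBIC)
cv2.imwrite("pics/m3.png",np.vstack([r(f[150:300,190:440],(500,300)).copy() if 0 else np.hstack([r(f[140:290,215:415],(400,300)),r(f[0:400,:],(400,300))]),np.hstack([r(a[170:290,210:370],(400,300)),r(b[70:190,230:390],(400,300))])]))
E
```

```text
6.7 [0.55900093 0.05445865 0.24245938] [-2.74960573e+00 -1.51960706e+00  4.71642697e-04] [-0.12728712  0.07202824 -2.09452118] 0.04397137940469672 29.97154265642166
```

View pics/m3.png

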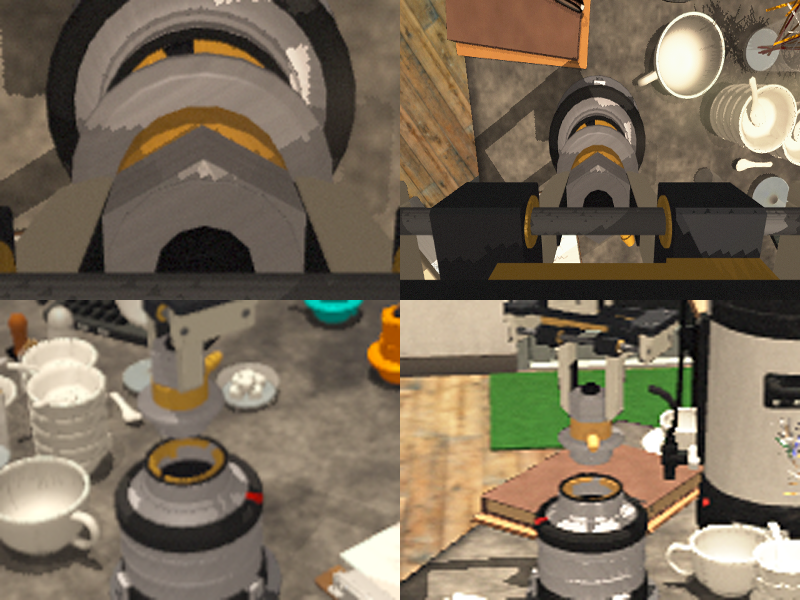

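Head held upright over the keg. In the wrist crop (2x, origin 215,140) the shoulder's front edge is at (205,55), the hexagon's lower corner at (205,125), and the cap edges at x 160 to 257.

```bash
python3 - <<'E'
from h import *
c=ctrl.camera_info("wrist");T=c["T_tool_cam"];K=np.linalg.inv(c["intrinsics"])
def t(u,v,h):
    p=T[:3,3];d=T[:3,:3]@K@[215+u/2,140+v/2,1];z=(52.6-h)/1000
    return (p+d*(z-p[2])/d[2])[:2]*1000
print("corner53",t(205,125,53)-[25.4,0]);print("corner80",t(205,162,80)-[25.4,0])
for h in(22.5,25,28):print("shoulder",h,t(205,55,h)-[39,0])
print("captop",t(208,227,90),t(160,260,90),t(257,260,90))
E
```

```text
corner53 [-2.69710735  0.42083246]
corner80 [-3.86677423  0.32966424]
shoulder 22.5 [-3.18379154  0.51593002]
shoulder 25 [-2.8044594   0.50716229]
shoulder 28 [-2.34926082  0.49664102]
captop [10.9012049   0.91147227] [ 3.6328454  -8.93785331] [ 3.62503145 10.9927779 ]
```

To row units: 3.3 cm / 75 = 0.044, 3 cm / 75 = 0.04.

Emit:
send_rows([
  [[-1, 0.0024, -0.0015, 0.0133, 0], [-1, 0.0024, -0.0015, 0.0267, 0], [-1, 0.0024, -0.0015, 0.04, 0], [-1, 0.0024, -0.0015, 0.044, 0], [-1, 0.0024, -0.0015, 0.044, 0], [-1, 0.0024, -0.0015, 0.044, 0]],
])

```text
time_s: 7.6
tcp_pos: [0.5595, 0.0577, 0.2101]
ee_rot: [2.748, 1.522, 0.001]
wrist_force: [-0.6, -0.0, -2.8]
finger_gap: 0.0441
finger_force: 30.0
```

To row units: 1.15 cm / 75 = 0.0153, 1.05 cm / 75 = 0.014.

Emit:
send_rows([
  [[-1, -0.0013, 0, 0.002, 0], [-1, -0.0013, 0, 0.004, 0], [-1, -0.0013, 0, 0.006, 0], [-1, -0.0013, 0, 0.008, 0], [-1, -0.0013, 0, 0.01, 0], [-1, -0.0013, 0, 0.012, 0], [-1, -0.0013, 0, 0.014, 0], [-1, -0.0013, 0, 0.0153, 0]],
])

```text
time_s: 8.6
tcp_pos: [0.5587, 0.0568, 0.1981]
ee_rot: [2.748, 1.522, -0.0]
wrist_force: [-0.3, -1.4, -1.5]
finger_gap: 0.0439
finger_force: 30.0
```

To row units: 0.2 cm / 75 = 0.0027, 0.16 cm / 75 = 0.0021.

Emit:
send_rows([
  [[-1, 0, 0, 0.0011, 0], [-1, 0, 0, 0.0021, 0], [-1, 0, 0, 0.0027, 0], [-1, 0, 0, 0.0027, 0]],
])

```text
time_s: 9.1
tcp_pos: [0.5587, 0.0566, 0.1961]
ee_rot: [2.748, 1.522, -0.0]
wrist_force: [-0.2, -3.8, -0.9]
finger_gap: 0.0438
finger_force: 30.0
```

To row units: 0.1 cm / 75 = 0.0013, 0.05 cm / 75 = 0.0007.

Emit:
send_rows([
  [[-1, -0.0011, 0.0007, 0, 0], [-1, -0.0011, 0.0007, 0.0007, 0], [-1, -0.0011, 0.0007, 0.0013, 0], [-1, -0.0011, 0.0007, 0.0013, 0]],
])

```text
time_s: 9.6
tcp_pos: [0.5589, 0.0564, 0.1959]
ee_rot: [-2.748, -1.523, -0.002]
wrist_force: [-2.3, 1.1, 4.9]
finger_gap: 0.0439
finger_force: 30.0
```

To row units: 0.035 cm / 75 = 0.0005, 0.03 cm / 75 = 0.0004, 0.12 rad / 3.1416 = 0.0382.

Emit:
send_rows([
  [[-1, 0, 0.0001, 0, 0.0095], [-1, 0, 0.0003, 0, 0.0191], [-1, 0, 0.0004, 0, 0.0286], [-1, 0, 0.0005, 0, 0.0382], [-1, 0, 0.0005, 0, 0.0382]],
])

```text
time_s: 10.22
tcp_pos: [0.5596, 0.0556, 0.1958]
ee_rot: [2.834, 1.353, 0.002]
wrist_force: [-0.3, -0.7, 5.5]
finger_gap: 0.0437
finger_force: 30.0
```

To row units: 0.02 cm / 75 = 0.0003, 0.015 cm / 75 = 0.0002, 0.075 rad / 3.1416 = 0.0239.

Emit:
send_rows([
  [[-1, 0, 0.0001, 0, 0.008], [-1, 0, 0.0002, 0, 0.0159], [-1, 0, 0.0003, 0, 0.0239], [-1, 0, 0.0003, 0, 0.0239]],
])

```text
time_s: 10.72
tcp_pos: [0.5594, 0.0555, 0.1953]
ee_rot: [2.883, 1.247, 0.001]
wrist_force: [0.7, -1.3, 4.9]
finger_gap: 0.0437
finger_force: 30.0
```

To row units: 0.01 cm / 75 = 0.0001, 0.005 cm / 75 = 0.0001, 0.02 rad / 3.1416 = 0.0064.

Emit:
send_rows([
  [[-1, 0, 0.0001, 0, 0.0064], [-1, 0, 0.0001, 0, 0.0127], [-1, 0, 0.0001, 0, 0.0127]],
])

```text
time_s: 11.1
tcp_pos: [0.5584, 0.0556, 0.1938]
ee_rot: [-2.907, -1.189, 0.003]
wrist_force: [0.3, -1.3, -2.5]
finger_gap: 0.0442
finger_force: 30.0
```

Lugs dropped in at a barb angle of about 254.5°, which agrees with the slot seen by the camera. Now I push down.

To row units: 0.8 cm / 75 = 0.0107, 0.7 cm / 75 = 0.0093.

Emit:
send_rows([
  [[-1, 0, 0, 0.0016, 0], [-1, 0, 0, 0.0032, 0], [-1, 0, 0, 0.0048, 0], [-1, 0, 0, 0.0064, 0], [-1, 0, 0, 0.008, 0], [-1, 0, 0, 0.0093, 0], [-1, 0, 0, 0.0107, 0]],
])

```text
time_s: 11.98
tcp_pos: [0.5593, 0.0556, 0.1873]
ee_rot: [2.908, 1.19, 0.0]
wrist_force: [-1.9, -0.3, 1.1]
finger_gap: 0.044
finger_force: 30.0
```

```bash
python3 - <<'E'
from h import *
s=ctrl.state();print(s["tcp_pos"],s["wrist_force"],s["ft_torque"])
E
```

```text
[0.55926131 0.05557431 0.18728469] [-1.92659104 -0.29782299  1.05965052] [-0.10953534  0.3529971   0.00617451]
```

To row units: 0.6 cm / 75 = 0.008, 0.54 cm / 75 = 0.0072.

Emit:
send_rows([
  [[-1, 0, 0, 0.0016, 0], [-1, 0, 0, 0.0032, 0], [-1, 0, 0, 0.0048, 0], [-1, 0, 0, 0.0061, 0], [-1, 0, 0, 0.0072, 0], [-1, 0, 0, 0.008, 0], [-1, 0, 0, 0.008, 0]],
])

```text
time_s: 12.85
tcp_pos: [0.5595, 0.0558, 0.1821]
ee_rot: [2.907, 1.19, 0.002]
wrist_force: [-4.2, 1.0, 5.8]
finger_gap: 0.0436
finger_force: 30.0
```

```bash
python3 - <<'E'
from h import *
s=ctrl.state();print(s["tcp_pos"],s["wrist_force"],s["ft_torque"])
E
```

```text
[0.55951809 0.05578313 0.18205539] [-4.23268814  1.0054568   5.75594159] [ 0.0822412   0.91792598 -0.06141496]
```

To row units: -0.03 cm / 75 = -0.0004, -0.01 cm / 75 = -0.0001, 0.03 rad / 3.1416 = 0.0095.

Emit:
send_rows([
  [[-1, -0.0004, -0.0003, 0, 0.0095], [-1, -0.0004, -0.0001, 0.0001, 0.0223], [-1, -0.0004, 0, 0.0002, 0.035], [-1, -0.0004, 0.0001, 0.0003, 0.0477], [-1, -0.0004, 0.0003, 0.0003, 0.0573], [-1, -0.0004, 0.0003, 0.0003, 0.0573]],
])

```text
time_s: 13.6
tcp_pos: [0.5599, 0.0552, 0.182]
ee_rot: [3.002, 0.923, 0.003]
wrist_force: [-2.5, 0.2, 7.3]
finger_gap: 0.0441
finger_force: 30.0
```

```bash
python3 - <<'E'
from h import *
s=ctrl.state();print(s["tcp_pos"],s["wrist_force"],s["ft_torque"],2*np.degrees(np.arctan2(*s["ee_rot"][1::-1])))
E
```

```text
[0.55985496 0.05517117 0.18202382] [-2.53634338  0.23028401  7.29236501] [-0.19185935  0.65650739  0.10363964] 34.17969085348538
```

To row units: 0.08 cm / 75 = 0.0011, 0.05 cm / 75 = 0.0007, 0.05 rad / 3.1416 = 0.0159.

Emit:
send_rows([
  [[-1, -0.0001, 0.0001, 0.0001, 0.0159], [-1, -0.0001, 0.0003, 0.0003, 0.0318], [-1, -0.0001, 0.0005, 0.0004, 0.0477], [-1, -0.0001, 0.0007, 0.0005, 0.0637], [-1, -0.0001, 0.0009, 0.0007, 0.0796], [-1, -0.0001, 0.0011, 0.0007, 0.0955], [-1, -0.0001, 0.0011, 0.0007, 0.0955]],
])

```text
time_s: 14.48
tcp_pos: [0.5602, 0.0546, 0.1817]
ee_rot: [3.107, 0.464, 0.003]
wrist_force: [-2.9, 1.1, 7.9]
finger_gap: 0.044
finger_force: 30.0
```

```bash
python3 - <<'E'
from h import *
s=ctrl.state();print(s["tcp_pos"],s["wrist_force"],s["ft_torque"],2*np.degrees(np.arctan2(*s["ee_rot"][1::-1])))
E
```

```text
[0.56015637 0.0545855  0.18165668] [-2.89316775  1.14766874  7.85813161] [-0.05093115  0.7304589   0.00454039] 16.973362468297253
```

To row units: 0.07 cm / 75 = 0.0009, 0.045 cm / 75 = 0.0006, 0.25 rad / 3.1416 = 0.0796.

Emit:
send_rows([
  [[-1, -0.0003, 0.0001, 0.0001, 0.0159], [-1, -0.0003, 0.0003, 0.0003, 0.0318], [-1, -0.0003, 0.0005, 0.0004, 0.0477], [-1, -0.0003, 0.0007, 0.0005, 0.0637], [-1, -0.0003, 0.0009, 0.0006, 0.0796], [-1, -0.0003, 0.0009, 0.0006, 0.0796]],
])

```text
time_s: 15.22
tcp_pos: [0.5603, 0.0539, 0.1814]
ee_rot: [-3.141, -0.073, -0.004]
wrist_force: [-3.4, 1.1, 10.1]
finger_gap: 0.0438
finger_force: 30.0
```

```bash
python3 - <<'E'
from h import *
s=ctrl.state();print(s["tcp_pos"],s["wrist_force"],s["ft_torque"],2*np.degrees(np.arctan2(*s["ee_rot"][1::-1])))
f=ctrl.grab_frame("wrist");a=ctrl.grab_frame("scene");b=ctrl.grab_frame("side")
r=lambda im,sz:cv2.resize(im[:,:,::-1],sz,interpolation=cv2.INTER_CUBIC)
cv2.imwrite("pics/m4.png",np.vstack([np.hstack([r(f[140:290,215:415],(400,300)),r(f,(400,300))]),np.hstack([r(a[190:280,230:350],(400,300)),r(b[100:190,245:365],(400,300))])]))
E
```

```text
[0.56031948 0.05393589 0.18141144] [-3.36511664  1.08147666 10.13606191] [0.03448605 0.84771473 0.00546799] -357.3447039621959
```

View pics/m4.png

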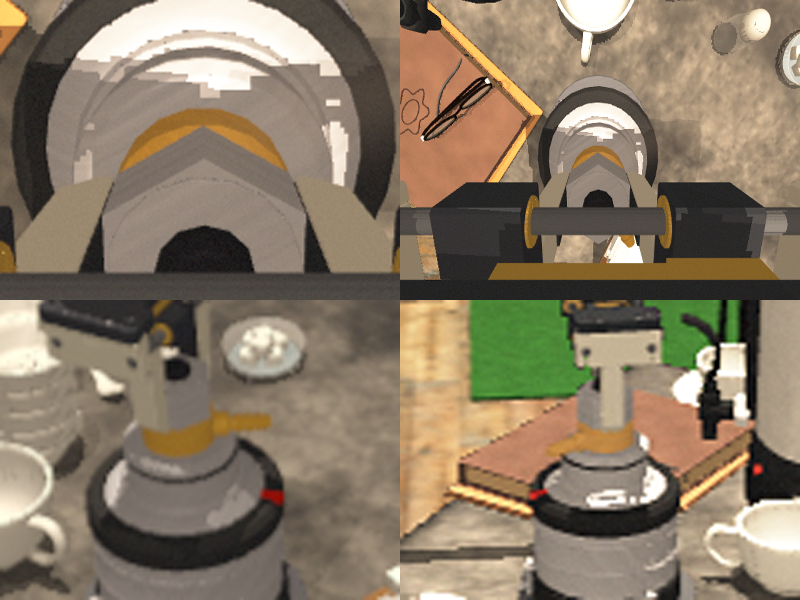

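Both views show the barb turning with the gripper, now about 18° short of the mark, with the head upright.

To row units: 0.085 cm / 75 = 0.0011, -0.03 cm / 75 = -0.0004, 0.25 rad / 3.1416 = 0.0796.

Emit:
send_rows([
  [[-1, -0.0003, 0.0001, 0.0001, 0.0159], [-1, -0.0004, 0.0003, 0.0002, 0.0318], [-1, -0.0004, 0.0005, 0.0003, 0.0477], [-1, -0.0004, 0.0007, 0.0003, 0.0637], [-1, -0.0004, 0.0009, 0.0004, 0.0796], [-1, -0.0004, 0.0011, 0.0004, 0.0955], [-1, -0.0004, 0.0011, 0.0004, 0.0955], [-1, -0.0004, 0.0011, 0.0004, 0.0955]],
])

```text
time_s: 16.38
tcp_pos: [0.5602, 0.0532, 0.1811]
ee_rot: [-3.116, 0.396, -0.004]
wrist_force: [-3.1, 1.6, 8.2]
finger_gap: 0.0437
finger_force: 30.0
```

```bash
python3 - <<'E'
from h import *
s=ctrl.state();print(s["tcp_pos"],s["wrist_force"],s["ft_torque"],2*np.degrees(np.arctan2(*s["ee_rot"][1::-1])))
f=ctrl.grab_frame("wrist");a=ctrl.grab_frame("scene");b=ctrl.grab_frame("side")
np.savez("s5.npz",**{k:s[k] for k in("tcp_pos","ee_rot")})
r=lambda im,sz:cv2.resize(im[:,:,::-1],sz,interpolation=cv2.INTER_CUBIC)
cv2.imwrite("pics/m5.png",np.vstack([np.hstack([r(f[230:380,250:450],(400,300)),r(f,(400,300))]),np.hstack([r(a[205:265,255:335],(400,300)),r(b[120:180,265:345],(400,300))])]))
E
```

```text
[0.56020017 0.05319563 0.18110658] [-3.05417997  1.61745246  8.1847393 ] [ 0.05626772  0.7359679  -0.07000513] 345.5027264765461
```

View pics/m5.png

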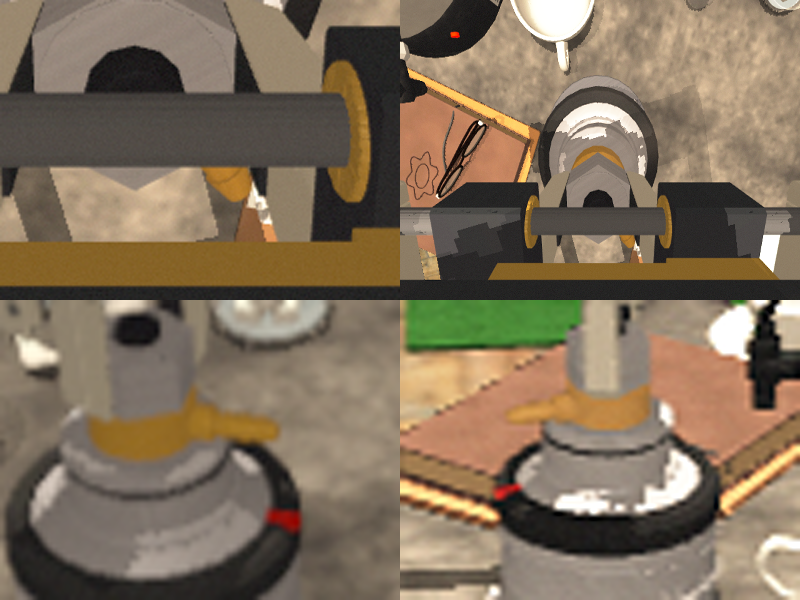

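Now the barb tip is at scene (310.4,230.6) and side (287,142.4), and the mark at scene (312.4,248.8) and side (286.4,158.4).

```bash
python3 - <<'E'
from h import *
an=lambda d:np.degrees(np.arctan2(d[1],d[0]))%360
c=tri([ray("scene",(284.8,234)),ray("side",(306.4,145.3))])[0]
b,e=tri([ray("scene",(310.4,230.6)),ray("side",(287,142.4))]);m,e2=tri([ray("scene",(312.4,248.8)),ray("side",(286.4,158.4))])
print(b,e,m,e2,an(b-c),an(m-c))
for n,p,q in(("scene",(310.4,230.6),(312.4,248.8)),("side",(287,142.4),(286.4,158.4))):
    print(n,an(atz(ray(n,p),.1674)-c),an(atz(ray(n,q),.121)-c))
E
```

```text
[0.49788339 0.03670616 0.16810985] [np.float64(1.4558432217519297), np.float64(1.4558432217519206)] [0.49462942 0.0359495  0.11650702] [np.float64(1.0325776418646764), np.float64(1.0325776418647215)] 195.29312590795837 195.17823631224837
scene 195.31175104261675 190.05860874386786
side 192.66432792466568 202.14175226103123
```

To row units: -0.1 cm / 75 = -0.0013, -0.02 cm / 75 = -0.0003, 0.012 rad / 3.1416 = 0.0038.

Emit:
send_rows([
  [[-1, -0.0003, 0, 0, 0.0038], [-1, -0.0004, -0.0001, -0.0007, 0.0038], [-1, -0.0004, -0.0001, -0.0013, 0.0038], [-1, -0.0004, -0.0001, -0.0013, 0.0038]],
])

```text
time_s: 17.02
tcp_pos: [0.5599, 0.0532, 0.1812]
ee_rot: [-3.114, 0.415, -0.004]
wrist_force: [3.7, 0.9, 4.7]
finger_gap: 0.0439
finger_force: 30.0
```

```bash
python3 - <<'E'
from h import *
s=ctrl.state();print(s["tcp_pos"],s["wrist_force"],s["ft_torque"],2*np.degrees(np.arctan2(*s["ee_rot"][1::-1])))
E
```

```text
[0.55994939 0.05319031 0.18124545] [3.740703   0.86882815 4.68462905] [ 0.1323454  -0.5016722   0.16719055] 344.81216785926324
```

To row units: -0.05 cm / 75 = -0.0007, 0.015 cm / 75 = 0.0002.

Emit:
send_rows([
  [[-1, 0.0002, 0, -0.0007, 0], [-1, 0.0002, 0, -0.0007, 0], [0, 0.0002, 0, -0.0007, 0], [1, 0.0002, 0, -0.0007, 0], [1, 0.0002, 0, -0.0007, 0], [1, 0.0002, 0, -0.0007, 0], [1, 0.0002, 0, -0.0007, 0], [1, 0.0002, 0, -0.0007, 0]],
])

```text
time_s: 18.02
tcp_pos: [0.5591, 0.053, 0.1811]
ee_rot: [3.114, -0.415, -0.0]
wrist_force: [-0.1, -0.8, 0.3]
finger_gap: 0.0905
finger_force: 0.0
```

Emit:
send_rows([
  [[1, 0.004, 0, -0.0133, 0], [1, 0.004, 0, -0.04, 0], [1, 0.004, 0, -0.08, 0], [1, 0.004, 0, -0.12, 0], [1, 0.004, 0, -0.16, 0], [1, 0.004, 0, -0.16, 0], [1, 0.004, 0, -0.16, 0], [1, 0.004, 0, -0.16, 0]],
])

```text
time_s: 19.02
tcp_pos: [0.5614, 0.0522, 0.2998]
ee_rot: [3.114, -0.415, -0.003]
wrist_force: [-0.2, -0.3, -1.2]
finger_gap: 0.093
finger_force: 0.0
```

```bash
python3 - <<'E'
from h import *
s=ctrl.state();print(s["tcp_pos"],s["wrist_force"],s["time_s"])
f=ctrl.grab_frame("wrist");a=ctrl.grab_frame("scene");b=ctrl.grab_frame("side")
np.savez("s6.npz",**{k:s[k] for k in("tcp_pos","ee_rot")})
r=lambda im,sz:cv2.resize(im[:,:,::-1],sz,interpolation=cv2.INTER_CUBIC)
cv2.imwrite("pics/m6.png",np.vstack([np.hstack([r(f[150:300,220:420],(400,300)),r(a[100:400,100:500],(400,300))]),np.hstack([r(a[190:265,245:345],(400,300)),r(b[105:180,255:355],(400,300))])]))
E
```

```text
[0.56144285 0.05222183 0.29983787] [-0.17942169 -0.26276584 -1.23161766] 19.025
```

View pics/m6.png

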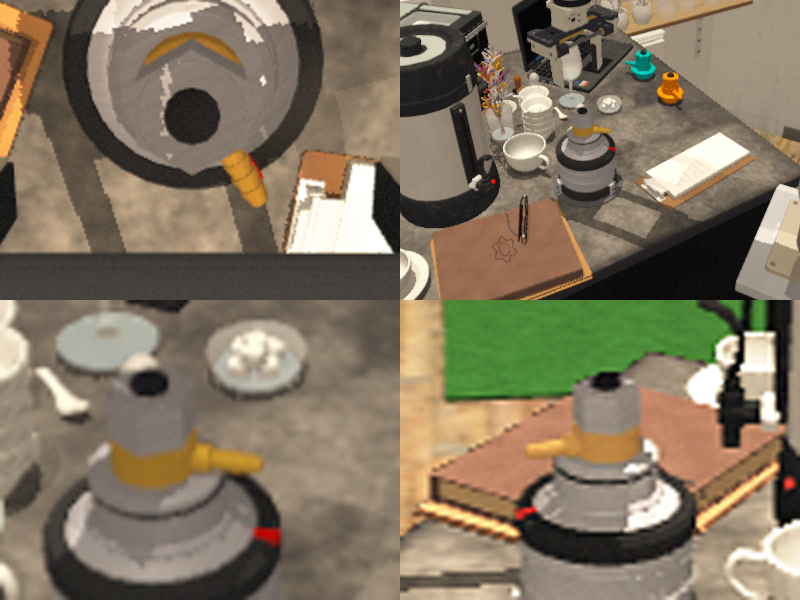

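Head stands released and upright with the barb over the mark. In the wrist crop the cap is at (192,116) and the barb tip at (258,203).

```bash
python3 - <<'E'
from h import *
s=dict(np.load("s6.npz"));an=lambda d:np.degrees(np.arctan2(d[1],d[0]))%360
g=lambda u,v,z:atz(ray("wrist",(220+u/2,150+v/2),s),z)
c=g(192,116,.2186);b=g(258,203,.1675);r=g(234,158,.1675)
print(c,b,an(b-c),an(b-r),"vs rim",an(b-np.array([.5577,.054,0])))
q=lambda u,v:(245+u/4,190+v/4);w=lambda u,v:(255+u/4,105+v/4)
t=lambda A,B:tri([ray("scene",q(*A)),ray("side",w(*B))])
cap=t((150,382-300),(205,381-300));bt=t((261,464-300),(530-400,450-300));mk=t((266,536-300),(526-400,512-300))
print(cap,bt,mk);print(an(bt[0]-cap[0]),an(mk[0]-cap[0]),cap[0]-[.5577,.054,0])
E
```

```text
[0.55889188 0.05325831 0.2186    ] [0.49618916 0.03819962 0.1675    ] 193.50439940895384 192.30670092176192 vs rim 194.40618557758606
(array([0.55731595, 0.05282302, 0.21358904]), [np.float64(0.5534644958133642), np.float64(0.5534644958131695)]) (array([0.49878149, 0.03699196, 0.16727196]), [np.float64(2.09538885671214), np.float64(2.0953888567120864)]) (array([0.49536942, 0.03809643, 0.11694804]), [np.float64(0.6448788354070528), np.float64(0.6448788354070935)])
195.13398260033478 193.37272392041726 [-0.00038405 -0.00117698  0.21358904]
```

```bash
python3 -c "
from station import ctrl
print(ctrl.close_job())"
```

```text
the job is handed in; nothing more can be done
None
```

The tapping head is locked upright on the keg and let go, its barb over the red mark to within about 2° by the cameras, and the arm kept clear of the cup, sugar dish and salt shaker; handed in at about 19 s.

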